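# Change the used-up cinnamon jar and show its base to the phone

### The job

The slim cinnamon jar in the top basket of the pull-out is down to its last stick: take it out, and stand the full one from the table upright in the bay it leaves free, setting the jars down rather than dropping them. Then pick the used-up jar up again and hold it for the grocer on the video call: lid away from the phone, its round underside about 12 cm in front of the phone's front camera, centred on the lens and square to it, so that the mark moulded in the base can be read. Finish while holding it still like that; do not touch the phone or its stand, and leave the pepper mill, the squat jar and the pastry brush where they are.

Things in the scene. Friction and masses are not known exactly. Their poses are not given: they have to be found in the camera images.
- pullout: Narrow pull-out, fixed. Origin: floor of its upper chrome basket, centre of the middle of 3 bays, 30 mm below the table top; x to the rear, y left, z up. Bay centres x = -95, 0, 95 mm, y = 0; each 90 (x) by 102 mm (y) inside; wires 43 mm high. Front panel at x = -204 to -186 mm, 100 mm high. Lid organizer from x = 165 mm, 81 mm high. Counter edge beyond x = 215 mm, 150 mm above the table.
- old_jar: Used-up slim glass jar with a steel screw lid, one cinnamon stick left in it; stands in one of the three bays of the upper basket. Straight glass 56 mm in diameter from the base to 96 mm, lid 50 mm in diameter from 100 to 114 mm (its top). Origin at the centre of the underside, z towards the lid. About 0.17 to 0.31 kg.
- full_jar: Full slim glass jar with a steel screw lid, same shape and sizes as the used-up one but packed with cinnamon sticks; stands on the table. Origin at the centre of the underside, z towards the lid. About 0.21 to 0.39 kg.
- squat_jar: Squat empty glass jar with a steel lid, 72 mm in diameter, 84 mm high, in another bay; leave alone. Origin at the centre of the underside.
- pepper_mill: Steel pepper mill, 50 mm in diameter, 130 mm high, in the remaining bay; leave alone. Origin at the centre of the underside.
- brush: Silicone pastry brush with a hard black handle lying flat on the table, 211 mm long, 40 mm wide at the bristles, 14 mm thick; leave alone. Origin at its underside; it reaches from x = -108 mm (handle end) to x = +103 mm (bristle tips).
- phone: Phone (75 x 155 x 9 mm) lying back in a small aluminium stand on the table, screen facing the robot and up, its plane 35 degrees from level; fixed. Origin on the table under the middle of the 135 x 80 mm base plate; x points away from the side it faces, z up. Highest point about 115 mm above the table.
- phone_lens (a point): The phone's front camera, in the middle of the upper edge of the screen, about 108 mm above the table. Its z axis is the line of sight, out of the screen: 35 degrees from straight up, leaning towards the side the phone faces (minus x of phone). Its y axis is level.
There are look-alikes about, which are no part of the job. Leave any orange look-alike of the old_jar alone.

How it is judged:
By the outcome, as a careful person would: the job done as asked, in the order asked, and still so for the second after the job is handed in, while the arm keeps its last pose, push and grip.
It also fails if it takes over 72 s, if anything falls off the work surface, if the arm or the gripper's body presses on something with over 40 N, if the wrist force passes 120 N, or if a joint passes its speed limit or range.

### The arm

A 7-joint arm with a two-finger parallel gripper is mounted at the origin on the work surface. World frame = base frame: x ahead of the robot, y to its left, z up, the work surface at z = 0. Lengths are in m, angles in rad, forces in N, time in s.
With the tool pointing down it reaches from about 0.425 to 0.875 m from the base axis. Payload 8.4 kg.
Tool frame: the origin (TCP) lies midway between the tips of the shut fingers; the grasp point (between the pads) lies 19 mm behind it; z points along the fingers, y is the line along which they close (so a half turn about z gives the same grasp; the last joint's range is limited). The gripper opens to 85 mm and grips with 20 to 120 N. Pads are 22 mm wide; open, the fingers measure 114 mm over their backs; the gripper's body (76 mm by 85 mm) begins 54 mm behind the grasp point. The pads swing forward as they close: fully open they stand 13 mm farther back than shut.
Start: joints at [1.048, 0.333, 0.04, 1.465, -0.013, 1.343, -0.059], TCP at [0.267, -0.592, 0.231] pointing down, gripper open.
Joint ranges: [-2.58, 2.58], [-0.38, 2.09], [-1.3, 1.39], [0.25, 2.4], [-1.5, 4.64], [0.08, 2.09], [-2.65, 2.65]. Speed limits (rad/s): [2.22, 2.22, 2.79, 2.79, 3.14, 3.14, 3.14].

### API

Orientations are given as a unit quaternion [x, y, z, w].
In Python, from plant import * gives the robot as it stands. The module is installed in compiled form; this text tells all that it offers.
- The arm moves only by the tool carry_out, never from a script. Its argument "deltas" is a list of rows, each a list of 2 entries, a list of its own where there are three numbers: the shift along the tool's x, y, z as a fraction of full scale, then the turn about the tool's z as a fraction of full scale. In form: [[[x, y, z], spin], ...]. A call has 1 to 10 rows; each row is the pose to reach, as a shift and turn from the pose commanded when the call began, along the tool's axes at that moment, turning the shorter way round; what a row does not reach only later rows make up. Full scale, the value 1, is 150 mm for a shift and pi rad for a turn. A row lasts 1/12 s, in which the tool goes at most 41.7 mm and 7.16 degrees, less where a joint would pass 70% of its speed; a pose out of reach is approached as far as the arm can. A call with a number of a shift or a turn outside -1 to 1 is refused whole. A call with a gripper value outside its range is refused whole. "jaw" is the closure, from -1 (fully open) to 1 (shut), set as the call begins (left out, the last holds). The fingers move at their own pace and stop on an object; "squeeze" is the grip in N (left out, the last holds). Time passes only in rows, so rows that repeat a pose let the fingers close. It gives the time, the measured TCP pose, the force, the opening and the grip force at its end, in the units of the state.
- read_state(): the state, without advancing time (a new reading comes with each control period).
- get_image(name): name is "scene" or "top" or "wrist"; returns a dict with "color" (420x560x3 uint8, red, green, blue), "K" (3x3 intrinsics, pixels), "origin" and "attitude" of the camera in the world. Camera axes: x right, y up, looking along -z (the intrinsics and any distortion apply to the point x, -y, -z); pixel columns grow to the right and rows downward; lengths in m; the calibration is good to about 2 mm. A picture is of the moment at which its call begins. There is no depth.
- close_job(): hands the job in; it is judged then, once.
The state is a dict: "time_s": time; "joint_positions": joint angles; "dq": joint speeds; "effort": joint torques, N m; "tool_pos": TCP position; "tcp_rot": TCP orientation; "wrist_force": force on the tool from outside, world axes, zero at the start; "torque": the same for the moment, N m; "gripper_width": finger opening in m; "finger_force": force on a finger pad.
Only numpy, scipy, OpenCV 4.12 (cv2) and the standard library are available. Lean on these libraries where they do the work, as an engineer would, in place of code of your own. Each camera call takes 0.05 s, during which the arm holds its last target. There are 200 camera calls.

## Working session

There is one attempt and no reset: what is moved stays moved. The work goes in short steps, Python scripts to look and compute and a tool call to move; the robot and the scene stay as the last step left them, time stands still between calls to the robot, and variables do not carry over. Pictures are saved under pics/ and viewed, at most 10 in all, crops included, and the job is handed in when it is done.

Besides the shell and the picture viewer there is one more tool, called after "Emit:" by a JSON object that holds its "name" and its "arguments". carry_out: Moves the arm, as the interface text tells. Shift numbers are shares of 150 mm and turn numbers shares of pi rad, none past 1 either way. Its arguments: {"type":"object","properties":{"deltas":{"type":"array","items":{"type":"array"}},"jaw":{"type":"number"},"squeeze":{"type":"number"}},"required":["deltas"]}

```bash
mkdir -p pics; cat > h.py <<'E'
from plant import *
import numpy as np, cv2
from scipy.spatial.transform import Rotation as R
def att(im):
    a=np.array(im["attitude"]); return a if a.shape==(3,3) else R.from_quat(a).as_matrix()
def ray(im,u,v):
    K=np.array(im["K"]); d=np.linalg.inv(K)@[u,v,1]; d=att(im)@[d[0],-d[1],-d[2]]
    return np.array(im["origin"]),d/np.linalg.norm(d)
def onz(im,u,v,z):
    o,d=ray(im,u,v); return o+d*(z-o[2])/d[2]
def proj(im,p):
    q=att(im).T@(np.array(p)-im["origin"]); q=np.array(im["K"])@[q[0],-q[1],-q[2]]; return q[:2]/q[2]
def tri(rays):
    A=0;b=0
    for o,d in rays:
        P=np.eye(3)-np.outer(d,d); A=A+P; b=b+P@o
    x=np.linalg.solve(A,b); return x,[np.linalg.norm((np.eye(3)-np.outer(d,d))@(x-o)) for o,d in rays]
def save(im,n): cv2.imwrite("pics/"+n,im["color"][:,:,::-1])
E
python3 - <<'E'
from h import *
import pickle
d={}
for n in ["scene","top","wrist"]:
    d[n]=get_image(n); print(n,{k:np.round(v,4).tolist() if k!='color' else 0 for k,v in d[n].items()})
pickle.dump(d,open("im0.pkl","wb"))
save(d["scene"],"scene0.png");save(d["top"],"top0.png");save(d["wrist"],"wrist0.png")
print(read_state())
E
```

```text
scene {'color': 0, 'K': [[468.3953, 0.0, 287.61], [0.0, 468.3953, 216.9761], [0.0, 0.0, 1.0]], 'origin': [0.9551, -0.5024, 1.0396], 'attitude': [0.2595, 0.1124, 0.4049, 0.8695]}
top {'color': 0, 'K': [[439.517, 0.0, 281.7529], [0.0, 439.517, 209.8148], [0.0, 0.0, 1.0]], 'origin': [0.3978, -0.0976, 0.9613], 'attitude': [-0.0364, 0.0289, 0.7114, -0.7013]}
wrist {'color': 0, 'K': [[354.2099, 0.0, 284.2603], [0.0, 354.2099, 204.9312], [0.0, 0.0, 1.0]], 'origin': [0.3324, -0.5624, 0.3727], 'attitude': [-0.1172, 0.0762, -0.5367, 0.8321]}
{'time_s': 0.15, 'joint_positions': array([ 1.0477783 ,  0.33375595,  0.03991657,  1.46604925, -0.01338489,
        1.34331452, -0.05847555]), 'dq': array([-8.66914077e-04, -3.18031065e-03,  6.59636912e-04, -2.59331215e-03,
       -4.93952267e-04, -1.07173545e-05,  6.99070929e-04]), 'effort': array([ 2.73051934e-03, -6.59043717e+01,  1.36741497e+00, -4.05868077e+01,
        1.69593544e-02,  9.69314366e-03,  2.97767247e-05]), 'tool_pos': array([ 0.26711577, -0.59219251,  0.23063068]), 'tcp_rot': array([ 9.77633812e-01,  2.10313415e-01, -1.86222768e-04, -6.02445858e-04]), 'wrist_force': array([-0.96168946, -0.0121109 , -1.34897582]), 'torque': array([-0.00309291,  0.01451567, -0.0163765 ]), 'finger_force': 0.0, 'gripper_width': 0.0854048135744353}
```

View pics/scene0.png

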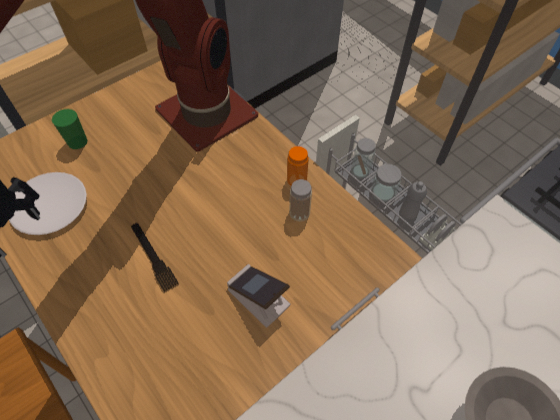

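View pics/top0.png

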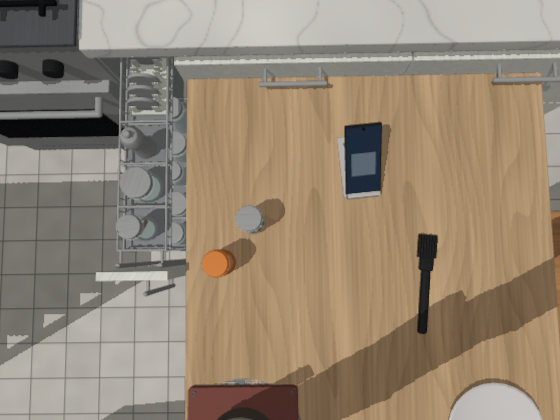

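The scene view shows, at the table, a grey-lidded jar (300,200) with an orange one (297,165) next to it. In the basket are a slim jar (366,148), a squat jar (388,178) and a mill (415,200). In the top view these are at (249,218), (217,263), (130,227), (138,183) and (130,138), and the phone is near (363,160) with its lens at about (363,128). I'll enlarge this to confirm which is which.

```bash
python3 - <<'E'
from h import *
import pickle
d=pickle.load(open("im0.pkl","rb"))
a=d["scene"]["color"][125:265,275:465]; b=d["top"]["color"][100:290,100:280]
a=cv2.resize(a,None,fx=4.2,fy=4.2,interpolation=cv2.INTER_CUBIC)
cv2.imwrite("pics/c1.png",a[:,:,::-1])
b2=cv2.resize(b,None,fx=3.1,fy=3.1,interpolation=cv2.INTER_CUBIC)
cv2.imwrite("pics/c2.png",b2[:,:,::-1])
t=d["top"]
for n,u,v,z in [("full",249,218,.114),("orange",217,263,.114),("old",130,227,.084),("squat",138,183,.054),("mill",130,138,.1),("lens",363,128,.108),("panel",132,275,.07),("brush tip",428,236,.01),("brush end",422,332,.01)]:
    print(n,onz(t,u,v,z).round(3))
for n,u,v,z in [("full",301,187,.114),("orange",298,154,.114),("old",367,145,.084),("squat",389,174,.054)]:
    print(n,onz(d["scene"],u,v,z).round(3))
E
```

```text
full [ 0.461 -0.026  0.114]
orange [0.376 0.037 0.114]
old [0.449 0.216 0.084]
squat [0.543 0.212 0.054]
mill [0.627 0.214 0.1  ]
lens [ 0.637 -0.252  0.108]
panel [0.353 0.215 0.07 ]
brush tip [ 0.425 -0.402  0.01 ]
brush end [ 0.223 -0.381  0.01 ]
full [ 0.463 -0.024  0.114]
orange [0.378 0.04  0.114]
old [0.454 0.222 0.084]
squat [0.548 0.217 0.054]
```

View pics/c1.png

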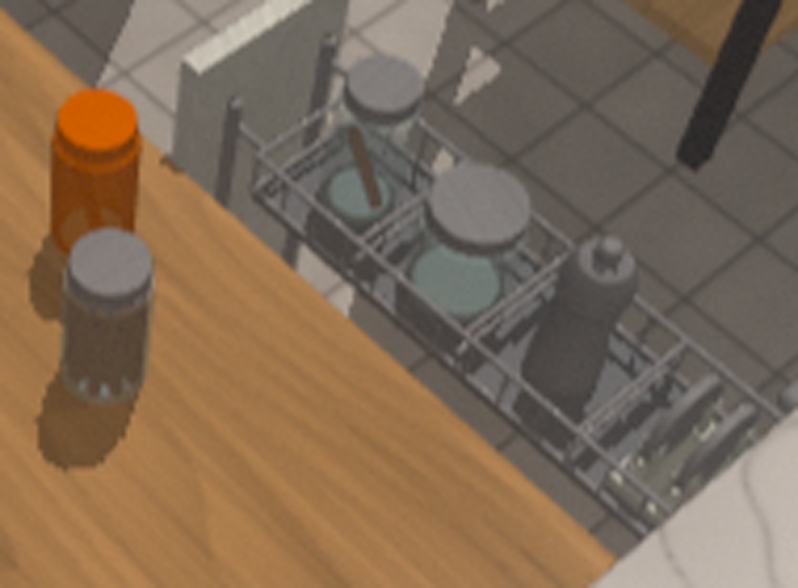

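View pics/c2.png

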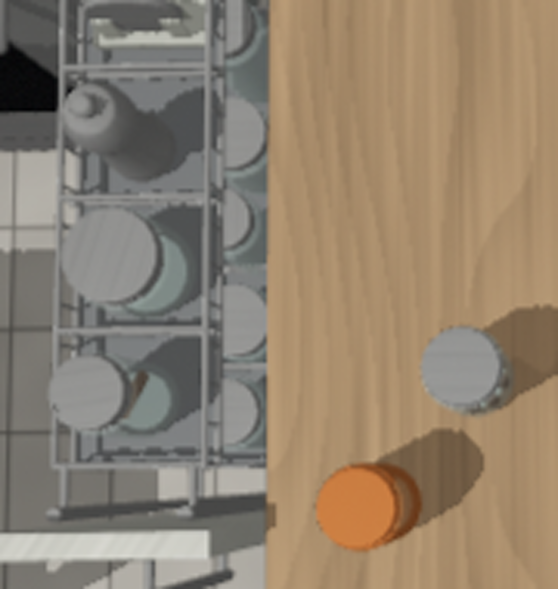

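The crops confirm it. Old jar: the slim clear one with a single stick and grey lid, in the front bay at scene (366,146) / top (128,226). The squat jar and mill are in the other two bays. Full jar: the brown-packed one with a grey lid at scene (301,190) / top (249,218). The orange one is the decoy, so I'll leave it. Next I'll measure these from both views and enlarge the phone.

```bash
python3 - <<'E'
from h import *
import pickle
d=pickle.load(open("im0.pkl","rb")); t,s=d["top"],d["scene"]
c2=lambda u,v:(100+(u+.5)/3.1-.5,100+(v+.5)/3.1-.5)
c1=lambda u,v:(275+(u+.5)/4.2-.5,125+(v+.5)/4.2-.5)
for n,a,b in [("full lid",(462,367),(110,262)),("old lid",(88,392),(383,86)),("old base",(148,402),(358,193)),("squat lid",(110,255),(480,202)),("orange",(358,506),(97,122))]:
    x,e=tri([ray(t,*c2(*a)),ray(s,*c1(*b))]); print(n,x.round(4),np.round(e,4))
for n,uv in [("front bay",[(55,465),(208,465),(58,328),(208,328)]),("rear",[(62,70),(208,70),(62,200),(208,200)])]:
    print(n,[onz(t,*c2(*p),.013)[:2].round(4).tolist() for p in uv])
A=cv2.resize(t["color"][110:210,325:400],None,fx=5,fy=5,interpolation=cv2.INTER_CUBIC)
B=cv2.resize(s["color"][255:335,215:300],None,fx=5,fy=5,interpolation=cv2.INTER_CUBIC)
M=np.zeros((500,800,3),np.uint8); M[:500,:375]=A; M[:400,375:800]=B
cv2.imwrite("pics/ph.png",M[:,:,::-1])
E
```

```text
full lid [ 0.4618 -0.0244  0.1138] [0.0006 0.0006]
old lid [0.4513 0.2211 0.0816] [0.0003 0.0003]
old base [ 0.451   0.2182 -0.0275] [0.0022 0.0022]
squat lid [0.5455 0.218  0.0555] [0.001 0.001]
orange [0.3762 0.0404 0.1133] [0.0002 0.0002]
front bay [[0.4047, 0.2678], [0.4033, 0.1609], [0.5006, 0.2676], [0.499, 0.1619]]
rear [[0.6862, 0.2686], [0.6844, 0.1639], [0.5918, 0.2667], [0.5902, 0.1629]]
```

View pics/ph.png

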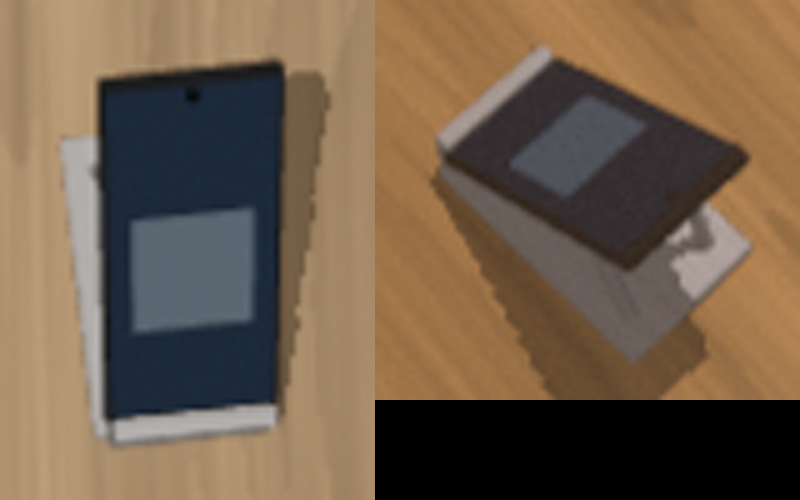

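The phone shows clearly: in the top crop the lens dot is at (193,95) and the screen corners at (100,80), (283,65), (108,420) and (278,405). In the scene crop the lens is near (672,197).

```bash
python3 - <<'E'
from h import *
import pickle
d=pickle.load(open("im0.pkl","rb")); t,s=d["top"],d["scene"]
a=lambda u,v:(325+(u+.5)/5-.5,110+(v+.5)/5-.5)
b=lambda u,v:(215+(u-375+.5)/5-.5,255+(v+.5)/5-.5)
print("lens tri",tri([ray(t,*a(193,95)),ray(s,*b(672,197))]), onz(t,*a(193,95),.108), [ (np.array(proj(s,onz(t,*a(193,95),.108)))-[215,255]+.5)*5+[375,0]])
p1,p2=onz(t,*a(100,84),.108),onz(t,*a(283,68),.108); q1,q2=onz(t,*a(108,420),.025),onz(t,*a(278,404),.025)
for m,n in [(p1,p2),(q1,q2)]:
    v=m-n; print("yaw",np.degrees(np.arctan2(-v[0],v[1])),np.linalg.norm(v))
v=(p1+p2)/2-(q1+q2)/2; print("long axis yaw",np.degrees(np.arctan2(v[1],v[0])),v)
E
```

```text
lens tri (array([ 0.63619235, -0.2523504 ,  0.10796277]), [np.float64(0.00019838429483811032), np.float64(0.000198384294838001)]) [ 0.63606467 -0.25250368  0.108     ] [array([671.5698875 , 197.49938889])]
yaw 4.132937232119679 0.07274489325214348
yaw 4.544585741163045 0.07315351033071829
long axis yaw 5.1609772156995835 [0.1233082  0.01113725 0.083     ]
```

Emit:
{"name": "carry_out", "arguments": {"deltas": [[[0.24, -0.11, 0], 0.034], [[0.47, -0.23, 0], 0.068], [[0.7, -0.34, 0], 0.102], [[0.937, -0.455, 0], 0.135], [[0.937, -0.455, 0], 0.135]], "jaw": -1, "squeeze": 40}}

```text
time_s: 0.57
tool_pos: [0.3744, -0.4651, 0.2313]
tcp_rot: [1.0, 0.001, 0.001, -0.002]
wrist_force: [1.2, 0.4, 0.1]
gripper_width: 0.085
finger_force: 0.0
```

Emit:
{"name": "carry_out", "arguments": {"deltas": [[[0.16, -0.2, 0], 0], [[0.32, -0.4, 0], 0], [[0.48, -0.6, 0], 0], [[0.64, -0.8, 0], 0], [[0.8, -1, 0], 0]]}}

```text
time_s: 0.98
tool_pos: [0.4881, -0.3211, 0.2313]
tcp_rot: [1.0, 0.0, -0.0, -0.0]
wrist_force: [0.2, -1.2, 0.1]
gripper_width: 0.0853
finger_force: 0.0
```

Emit:
{"name": "carry_out", "arguments": {"deltas": [[[0, -0.25, 0], 0], [[0, -0.5, 0], 0], [[0, -0.75, 0], 0], [[0, -1, 0], 0]]}}

```text
time_s: 1.32
tool_pos: [0.4871, -0.1709, 0.2311]
tcp_rot: [1.0, 0.0, -0.0, -0.0]
wrist_force: [0.7, 0.2, 0.8]
gripper_width: 0.0854
finger_force: 0.0
```

Emit:
{"name": "carry_out", "arguments": {"deltas": [[[0, -0.25, 0], 0], [[0, -0.5, 0], 0], [[0, -0.75, 0], 0], [[0, -1, 0], 0]]}}

```text
time_s: 1.65
tool_pos: [0.487, -0.0209, 0.2313]
tcp_rot: [1.0, 0.0, 0.0, 0.0]
wrist_force: [0.8, 1.0, 0.4]
gripper_width: 0.0854
finger_force: 0.0
```

Emit:
{"name": "carry_out", "arguments": {"deltas": [[[0, -0.25, 0], 0], [[0, -0.5, 0], 0], [[0, -0.75, 0], 0], [[0, -0.9, 0], 0], [[0, -1, 0], 0], [[0, -1, 0], 0]]}}

```text
time_s: 2.15
tool_pos: [0.4869, 0.1313, 0.2313]
tcp_rot: [1.0, 0.003, -0.0, -0.001]
wrist_force: [0.4, -0.4, -0.4]
gripper_width: 0.0856
finger_force: 0.0
```

Emit:
{"name": "carry_out", "arguments": {"deltas": [[[-0.12, -0.3, 0], 0], [[-0.239, -0.61, 0], 0], [[-0.239, -0.61, 0.25], 0], [[-0.239, -0.61, 0.5], 0], [[-0.239, -0.61, 0.74], 0], [[-0.239, -0.61, 0.74], 0]]}}

```text
time_s: 2.65
tool_pos: [0.4482, 0.2161, 0.1142]
tcp_rot: [1.0, -0.0, -0.005, 0.002]
wrist_force: [-1.5, -1.1, -0.7]
gripper_width: 0.0855
finger_force: 0.0
```

Emit:
{"name": "carry_out", "arguments": {"deltas": [[[0, 0, 0.15], 0], [[0, 0, 0.3], 0], [[0, 0, 0.45], 0], [[0, 0, 0.58], 0], [[0, 0, 0.647], 0], [[0, 0, 0.647], 0], [[0, 0, 0.647], 0]]}}

```text
time_s: 3.23
tool_pos: [0.4525, 0.2188, 0.0244]
tcp_rot: [1.0, -0.0, 0.0, -0.0]
wrist_force: [-0.8, 0.1, 0.2]
gripper_width: 0.0852
finger_force: 0.0
```

Emit:
{"name": "carry_out", "arguments": {"deltas": [[[0, 0, 0], 0], [[0, 0, 0], 0], [[0, 0, 0], 0], [[0, 0, 0], 0], [[0, 0, 0], 0], [[0, 0, 0], 0], [[0, 0, 0], 0], [[0, 0, 0], 0]], "jaw": 1, "squeeze": 40}}

```text
time_s: 3.9
tool_pos: [0.4529, 0.2197, 0.0248]
tcp_rot: [1.0, -0.0, 0.001, -0.0]
wrist_force: [-0.3, -0.3, 6.0]
gripper_width: 0.0554
finger_force: 40.8
```

Emit:
{"name": "carry_out", "arguments": {"deltas": [[[0, 0, -0.06], 0], [[0, 0, -0.18], 0], [[0, 0, -0.34], 0], [[0, 0, -0.5], 0], [[0, 0, -0.66], 0], [[0, 0, -0.82], 0], [[0, 0, -0.94], 0], [[0, 0, -1], 0], [[0, 0, -1], 0]]}}

```text
time_s: 4.65
tool_pos: [0.4525, 0.2195, 0.1756]
tcp_rot: [1.0, -0.0, 0.002, -0.0]
wrist_force: [0.6, 0.1, -3.3]
gripper_width: 0.0554
finger_force: 43.0
```

Emit:
{"name": "carry_out", "arguments": {"deltas": [[[0.05, 0.05, 0], 0], [[0.16, 0.16, 0], 0], [[0.3, 0.3, 0], 0], [[0.44, 0.44, 0], 0], [[0.58, 0.58, 0], 0], [[0.72, 0.72, 0], 0], [[0.86, 0.86, 0], 0], [[0.95, 0.96, 0], 0], [[0.987, 1, 0], 0]]}}

```text
time_s: 5.4
tool_pos: [0.6008, 0.0641, 0.1706]
tcp_rot: [1.0, -0.002, -0.002, 0.001]
wrist_force: [-0.6, -0.1, -3.9]
gripper_width: 0.0555
finger_force: 43.0
```

Emit:
{"name": "carry_out", "arguments": {"deltas": [[[0, 0.1, 0], 0], [[0, 0.25, 0], 0], [[0, 0.42, 0], 0], [[0, 0.6, 0], 0], [[0, 0.76, 0], 0], [[0, 0.84, 0], 0], [[0, 0.867, 0], 0], [[0, 0.867, 0], 0], [[0, 0.867, 0], 0]]}}

```text
time_s: 6.15
tool_pos: [0.5995, -0.0593, 0.1728]
tcp_rot: [1.0, 0.001, -0.0, -0.001]
wrist_force: [-1.1, 0.5, -2.1]
gripper_width: 0.0552
finger_force: 43.0
```

Emit:
{"name": "carry_out", "arguments": {"deltas": [[[0, 0, 0.1], 0], [[0, 0, 0.24], 0], [[0, 0, 0.38], 0], [[0, 0, 0.52], 0], [[0, 0, 0.64], 0], [[0, 0, 0.72], 0], [[0, 0, 0.76], 0], [[0, 0, 0.78], 0], [[0, 0, 0.787], 0], [[0, 0, 0.787], 0]]}}

```text
time_s: 6.98
tool_pos: [0.6003, -0.0608, 0.056]
tcp_rot: [1.0, -0.0, 0.001, -0.0]
wrist_force: [-0.2, -0.1, -3.4]
gripper_width: 0.0554
finger_force: 43.1
```

```bash
python3 - <<'E'
from h import *
t,s=get_image("top"),get_image("scene"); 
M=np.hstack([cv2.resize(s["color"][130:310,240:420],(390,390)),cv2.resize(t["color"][80:260,110:290],(390,390))]); cv2.imwrite("pics/p1.png",M[:,:,::-1])
q=read_state(); print(q["tool_pos"],q["wrist_force"],q["gripper_width"],q["joint_positions"])
E
```

```text
[ 0.60036443 -0.06102329  0.05626588] [ 0.63187609  0.56396366 -2.46817412] 0.05530728739595085 [ 0.3405506   0.41822273 -0.38474485  1.75364267  0.18196424  1.00316526
 -1.6832883 ]
```

View pics/p1.png

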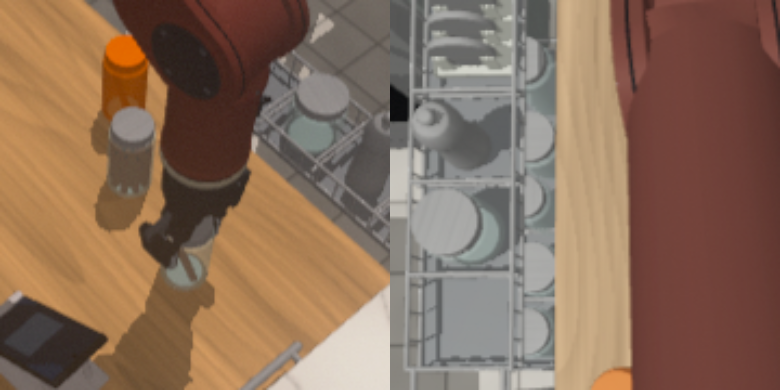

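The bay is empty (right panel, around (470,320)), and the old jar hangs about 1.5 mm above the table with its base at left panel (185,272). I'll lower it, release it and fetch the full jar.

Emit:
{"name": "carry_out", "arguments": {"deltas": [[[0, 0, 0.005], 0], [[0, 0, 0.009], 0], [[0, 0, 0.013], 0], [[0, 0, 0.013], 0], [[0, 0, 0.013], 0]]}}

```text
time_s: 7.5
tool_pos: [0.6007, -0.0611, 0.0549]
tcp_rot: [1.0, -0.0, 0.001, 0.0]
wrist_force: [-1.5, 1.1, 7.4]
gripper_width: 0.0553
finger_force: 43.0
```

Emit:
{"name": "carry_out", "arguments": {"deltas": [[[0, 0, 0], 0], [[0, 0, 0], 0], [[0, 0, 0], 0], [[0, 0, 0], 0], [[0, 0, 0], 0], [[0, 0, 0], 0]], "jaw": -1}}

```text
time_s: 8.0
tool_pos: [0.5996, -0.0611, 0.0532]
tcp_rot: [1.0, -0.0, -0.0, -0.0]
wrist_force: [0.2, -0.1, -0.1]
gripper_width: 0.0854
finger_force: 0.0
```

Emit:
{"name": "carry_out", "arguments": {"deltas": [[[0, 0, -0.12], 0], [[0, 0, -0.3], 0], [[0, 0, -0.55], 0], [[0, 0, -0.8], 0], [[0, 0, -0.867], 0], [[0, 0, -0.867], 0]]}}

```text
time_s: 8.5
tool_pos: [0.6018, -0.0611, 0.1875]
tcp_rot: [1.0, -0.0, 0.003, 0.0]
wrist_force: [-0.4, 1.2, -1.0]
gripper_width: 0.0854
finger_force: 0.0
```

Emit:
{"name": "carry_out", "arguments": {"deltas": [[[-0.2, -0.05, 0], 0], [[-0.45, -0.12, 0], 0], [[-0.7, -0.18, 0], 0], [[-0.917, -0.24, 0], 0], [[-0.917, -0.24, 0], 0], [[-0.917, -0.24, 0], 0]]}}

```text
time_s: 9.0
tool_pos: [0.4605, -0.025, 0.1827]
tcp_rot: [1.0, 0.0, -0.0, 0.001]
wrist_force: [0.7, -0.6, 0.8]
gripper_width: 0.0855
finger_force: 0.0
```

Emit:
{"name": "carry_out", "arguments": {"deltas": [[[0, 0, 0.15], 0], [[0, 0, 0.35], 0], [[0, 0, 0.55], 0], [[0, 0, 0.72], 0], [[0, 0, 0.83], 0], [[0, 0, 0.865], 0], [[0, 0, 0.865], 0], [[0, 0, 0.865], 0]]}}

```text
time_s: 9.67
tool_pos: [0.4628, -0.025, 0.0538]
tcp_rot: [1.0, -0.0, -0.0, -0.0]
wrist_force: [0.2, 0.0, 1.0]
gripper_width: 0.0857
finger_force: 0.0
```

Emit:
{"name": "carry_out", "arguments": {"deltas": [[[0, 0, 0], 0], [[0, 0, 0], 0], [[0, 0, 0], 0], [[0, 0, 0], 0], [[0, 0, 0], 0], [[0, 0, 0], 0], [[0, 0, 0], 0], [[0, 0, 0], 0]], "jaw": 1, "squeeze": 40}}

```text
time_s: 10.33
tool_pos: [0.4632, -0.0249, 0.0547]
tcp_rot: [1.0, -0.0, 0.001, 0.0]
wrist_force: [-0.3, 2.1, 7.3]
gripper_width: 0.0555
finger_force: 41.4
```

Emit:
{"name": "carry_out", "arguments": {"deltas": [[[0, 0, -0.06], 0], [[0, 0, -0.18], 0], [[0, 0, -0.34], 0], [[0, 0, -0.5], 0], [[0, 0, -0.66], 0], [[0, 0, -0.78], 0], [[0, 0, -0.8], 0], [[0, 0, -0.8], 0]]}}

```text
time_s: 11.0
tool_pos: [0.4625, -0.0252, 0.1746]
tcp_rot: [1.0, -0.0, 0.001, 0.0]
wrist_force: [-0.4, -0.5, -3.8]
gripper_width: 0.0553
finger_force: 43.3
```

Emit:
{"name": "carry_out", "arguments": {"deltas": [[[0, -0.05, 0], 0], [[-0.02, -0.16, 0], 0], [[-0.04, -0.3, 0], 0], [[-0.05, -0.45, 0], 0], [[-0.06, -0.6, 0], 0], [[-0.069, -0.75, 0], 0], [[-0.069, -0.9, 0], 0], [[-0.069, -1, 0], 0]]}}

```text
time_s: 11.67
tool_pos: [0.4503, 0.1276, 0.172]
tcp_rot: [1.0, 0.001, -0.001, -0.0]
wrist_force: [0.6, -1.0, -2.9]
gripper_width: 0.0553
finger_force: 43.3
```

Emit:
{"name": "carry_out", "arguments": {"deltas": [[[0, -0.12, 0], 0], [[0, -0.26, 0], 0], [[0, -0.4, 0], 0], [[0, -0.52, 0], 0], [[0, -0.58, 0], 0], [[0, -0.603, 0], 0], [[0, -0.603, 0], 0], [[0, -0.603, 0], 0], [[0, -0.603, 0], 0]]}}

```text
time_s: 12.42
tool_pos: [0.4519, 0.2141, 0.1732]
tcp_rot: [1.0, -0.001, -0.0, 0.0]
wrist_force: [-0.0, -1.3, -3.5]
gripper_width: 0.0549
finger_force: 43.3
```

Emit:
{"name": "carry_out", "arguments": {"deltas": [[[0, 0, 0.1], 0], [[0, 0, 0.24], 0], [[0, 0, 0.4], 0], [[0, 0, 0.56], 0], [[0, 0, 0.72], 0], [[0, 0, 0.84], 0], [[0, 0, 0.92], 0], [[0, 0, 0.96], 0], [[0, 0, 0.98], 0], [[0, 0, 0.98], 0]]}}

```text
time_s: 13.25
tool_pos: [0.4521, 0.2152, 0.0267]
tcp_rot: [1.0, -0.0, 0.0, -0.0]
wrist_force: [0.6, 0.3, -2.4]
gripper_width: 0.0554
finger_force: 43.3
```

Emit:
{"name": "carry_out", "arguments": {"deltas": [[[0, 0, 0.007], 0], [[0, 0, 0.014], 0], [[0, 0, 0.014], 0], [[0, 0, 0.014], 0]]}}

```text
time_s: 13.58
tool_pos: [0.4522, 0.2155, 0.025]
tcp_rot: [1.0, -0.0, 0.0, -0.0]
wrist_force: [0.6, -0.6, -1.9]
gripper_width: 0.0555
finger_force: 43.3
```

Emit:
{"name": "carry_out", "arguments": {"deltas": [[[0, 0, 0.006], 0], [[0, 0, 0.012], 0], [[0, 0, 0.012], 0], [[0, 0, 0.012], 0]]}}

```text
time_s: 13.92
tool_pos: [0.4527, 0.216, 0.0245]
tcp_rot: [1.0, -0.0, 0.001, -0.0]
wrist_force: [-4.5, -0.9, 16.5]
gripper_width: 0.0554
finger_force: 43.4
```

Emit:
{"name": "carry_out", "arguments": {"deltas": [[[0, 0, -0.004], 0], [[0, 0, -0.008], 0], [[0, 0, -0.008], 0], [[0, 0, -0.008], 0], [[0, 0, -0.008], 0], [[0, 0, -0.008], 0]], "jaw": -1}}

```text
time_s: 14.42
tool_pos: [0.4518, 0.2154, 0.0238]
tcp_rot: [1.0, -0.0, -0.0, -0.0]
wrist_force: [0.2, -0.3, 0.3]
gripper_width: 0.0849
finger_force: 0.0
```

Emit:
{"name": "carry_out", "arguments": {"deltas": [[[0, 0, -0.12], 0], [[0, 0, -0.3], 0], [[0, 0, -0.55], 0], [[0, 0, -0.8], 0], [[0, 0, -1], 0], [[0, 0, -1], 0]]}}

```text
time_s: 14.92
tool_pos: [0.4545, 0.2171, 0.18]
tcp_rot: [1.0, -0.0, 0.004, -0.001]
wrist_force: [1.6, 1.0, -0.4]
gripper_width: 0.0855
finger_force: 0.0
```

Emit:
{"name": "carry_out", "arguments": {"deltas": [[[0.15, 0.15, 0], 0], [[0.4, 0.4, 0], 0], [[0.65, 0.65, 0], 0], [[0.9, 0.9, 0], 0], [[0.9, 1, 0], 0], [[0.9, 1, 0], 0]]}}

```text
time_s: 15.42
tool_pos: [0.5902, 0.0564, 0.1727]
tcp_rot: [1.0, -0.005, -0.0, 0.001]
wrist_force: [-0.1, -2.1, -0.8]
gripper_width: 0.0851
finger_force: 0.0
```

```bash
python3 - <<'E'
from h import *
import pickle
t,s=get_image("top"),get_image("scene"); pickle.dump((t,s),open("im2.pkl","wb"))
M=np.hstack([cv2.resize(s["color"][130:310,240:420],None,fx=2.2,fy=2.2,interpolation=2),cv2.resize(t["color"][80:260,110:290],None,fx=2.2,fy=2.2,interpolation=2)]); cv2.imwrite("pics/p2.png",M[:,:,::-1])
# counter edge profile along top image columns
g=cv2.cvtColor(t["color"],cv2.COLOR_RGB2GRAY)
for c in (215,240,350): print(c,g[40:85,c].tolist())
for r in (50,55,60,78): print(r,onz(t,240,r,.15).round(3),onz(t,240,r,0).round(3))
E
```

```text
215 [215, 216, 215, 214, 214, 213, 205, 167, 128, 136, 141, 140, 138, 138, 137, 125, 151, 162, 163, 162, 210, 223, 223, 223, 183, 147, 146, 146, 148, 147, 148, 147, 145, 144, 145, 146, 145, 145, 142, 158, 164, 164, 160, 159, 160]
240 [221, 221, 221, 221, 221, 216, 193, 160, 147, 146, 146, 145, 144, 143, 134, 143, 161, 166, 166, 205, 223, 226, 226, 206, 166, 149, 148, 149, 148, 148, 148, 148, 147, 146, 147, 148, 148, 145, 158, 168, 169, 170, 169, 170, 170]
350 [212, 212, 213, 207, 179, 148, 140, 140, 140, 139, 137, 136, 128, 150, 163, 164, 164, 164, 211, 224, 225, 197, 159, 146, 146, 147, 148, 149, 148, 148, 148, 148, 148, 148, 148, 145, 155, 164, 166, 167, 168, 168, 168, 168, 168]
50 [ 0.783 -0.014  0.15 ] [0.854 0.002 0.   ]
55 [ 0.773 -0.013  0.15 ] [0.842 0.002 0.   ]
60 [ 0.763 -0.013  0.15 ] [0.83  0.002 0.   ]
78 [ 0.727 -0.013  0.15 ] [0.788 0.002 0.   ]
```

View pics/p2.png

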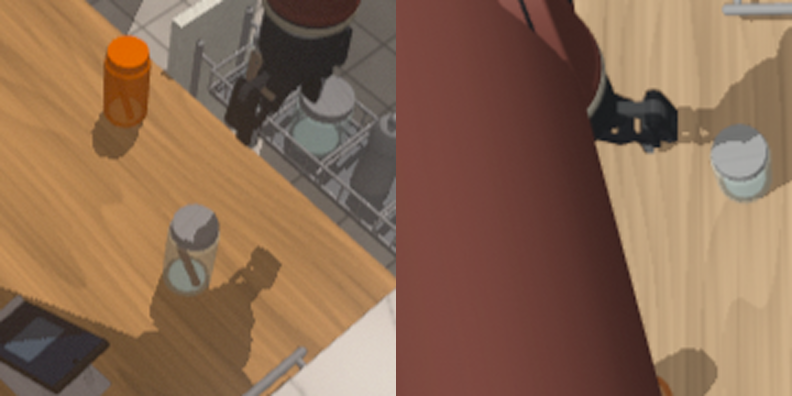

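The old jar stands upright on the table: lid at right panel (740,150), base at left panel (188,275). Since its tilt must come from the counter edge, I'll measure that edge from both views.

```bash
python3 - <<'E'
from h import *
import pickle
d=pickle.load(open("im0.pkl","rb")); t,s=d["top"],d["scene"]
gt=cv2.cvtColor(t["color"],cv2.COLOR_RGB2GRAY); gs=cv2.cvtColor(s["color"],cv2.COLOR_RGB2GRAY)
o1,a=ray(t,200,47.3 if 0 else 46.8); _,b=ray(t,350,44)
n=np.cross(a,b)
for r in (250,280,340,380):
    p=gs[r,200:520].astype(int); print(r,[ (200+i) for i in range(2,318) if p[i+2]-p[i-2]>50][:6])
for (u,v) in [(442,240),(395,280),(300,362)]:
    # refine: edge col at row v
    p=gs[v,:].astype(int); c=[i for i in range(200,540) if p[i:i+6].mean()>165 and p[i-6:i].mean()<150]
    for cc in c[:1]:
        o,dd=ray(s,cc,v); k=n@(o1-o)/(n@dd); print(cc,v,(o+k*dd).round(3))
print(gs[280,330:440].tolist())
E
```

```text
250 [431, 432, 433]
280 [279, 280, 281, 396, 397, 398]
340 []
380 [282]
443 240 [0.791 0.104 0.149]
396 280 [ 0.79  -0.049  0.151]
302 362 [ 0.791 -0.31   0.149]
[128, 129, 130, 129, 129, 127, 128, 128, 127, 128, 129, 130, 127, 125, 127, 133, 136, 134, 134, 131, 132, 134, 134, 133, 127, 126, 124, 125, 127, 132, 132, 129, 126, 122, 124, 122, 124, 123, 120, 116, 117, 116, 116, 116, 115, 117, 120, 125, 129, 131, 133, 132, 131, 135, 137, 134, 132, 133, 134, 133, 135, 137, 138, 139, 133, 130, 135, 156, 184, 191, 192, 192, 193, 192, 193, 193, 190, 193, 192, 191, 192, 193, 191, 193, 191, 194, 193, 191, 190, 186, 172, 172, 179, 187, 189, 190, 193, 192, 190, 191, 192, 191, 190, 191, 189, 190, 189, 190, 189, 189]
```

Emit:
{"name": "carry_out", "arguments": {"deltas": [[[0.04, 0.2, 0], 0], [[0.085, 0.45, 0], 0], [[0.085, 0.7, 0], 0], [[0.085, 0.843, 0], 0], [[0.085, 0.843, 0], 0], [[0.085, 0.843, 0], 0]]}}

```text
time_s: 16.02
tool_pos: [0.5991, -0.0612, 0.1737]
tcp_rot: [1.0, -0.001, -0.0, -0.0]
wrist_force: [0.9, 0.3, -0.1]
gripper_width: 0.0853
finger_force: 0.0
```

Emit:
{"name": "carry_out", "arguments": {"deltas": [[[0, 0, 0.15], 0], [[0, 0, 0.35], 0], [[0, 0, 0.52], 0], [[0, 0, 0.68], 0], [[0, 0, 0.78], 0], [[0, 0, 0.802], 0], [[0, 0, 0.802], 0], [[0, 0, 0.802], 0]]}}

```text
time_s: 16.68
tool_pos: [0.6001, -0.0595, 0.0546]
tcp_rot: [1.0, 0.001, 0.001, -0.0]
wrist_force: [0.2, -0.2, 0.6]
gripper_width: 0.085
finger_force: 0.0
```

Emit:
{"name": "carry_out", "arguments": {"deltas": [[[0, 0, 0], 0], [[0, 0, 0], 0], [[0, 0, 0], 0], [[0, 0, 0], 0], [[0, 0, 0], 0], [[0, 0, 0], 0], [[0, 0, 0], 0], [[0, 0, 0], 0]], "jaw": 1, "squeeze": 40}}

```text
time_s: 17.35
tool_pos: [0.6005, -0.0606, 0.0549]
tcp_rot: [1.0, -0.0, 0.001, -0.0]
wrist_force: [-1.5, 1.9, 5.9]
gripper_width: 0.0555
finger_force: 41.2
```

Emit:
{"name": "carry_out", "arguments": {"deltas": [[[0, 0, -0.06], 0], [[0, 0, -0.18], 0], [[0, 0, -0.34], 0], [[0, 0, -0.5], 0], [[0, 0, -0.64], 0], [[0, 0, -0.74], 0], [[0, 0, -0.78], 0], [[0, 0, -0.78], 0]]}}

```text
time_s: 18.02
tool_pos: [0.6001, -0.0613, 0.1722]
tcp_rot: [1.0, -0.0, 0.001, 0.0]
wrist_force: [0.7, 0.3, -2.1]
gripper_width: 0.0552
finger_force: 42.9
```

Emit:
{"name": "carry_out", "arguments": {"deltas": [[[0.05, -0.03, 0], 0], [[0.16, -0.1, 0], 0], [[0.3, -0.2, 0], 0], [[0.45, -0.3, 0], 0], [[0.6, -0.4, 0], 0], [[0.75, -0.5, 0], 0], [[0.88, -0.57, 0], 0], [[0.96, -0.603, 0], 0], [[1, -0.603, 0], 0], [[1, -0.603, 0], 0]]}}

```text
time_s: 18.85
tool_pos: [0.7497, 0.0299, 0.168]
tcp_rot: [1.0, 0.0, -0.001, -0.0]
wrist_force: [-1.1, -0.9, -2.1]
gripper_width: 0.0555
finger_force: 42.9
```

Now I'll push gently against the counter edge at 20 N grip, checking partway.

Emit:
{"name": "carry_out", "arguments": {"deltas": [[[0.03, 0, 0], 0], [[0.06, 0, 0], 0], [[0.08, 0, 0], 0], [[0.1, 0, 0], 0], [[0.115, 0, 0], 0], [[0.13, 0, 0], 0], [[0.13, 0, 0], 0]], "squeeze": 20}}

```text
time_s: 19.43
tool_pos: [0.7676, 0.0293, 0.1706]
tcp_rot: [1.0, -0.0, -0.002, 0.0]
wrist_force: [-8.7, 1.0, 0.7]
gripper_width: 0.0558
finger_force: 38.7
```

```bash
python3 - <<'E'
from h import *
s=get_image("scene"); w=get_image("wrist")
M=np.hstack([cv2.resize(s["color"][120:300,320:500],(390,390)),cv2.resize(w["color"],(410,308))[:, :] if 0 else np.vstack([cv2.resize(w["color"],(410,308)),np.zeros((82,410,3),np.uint8)])]); cv2.imwrite("pics/p3.png",M[:,:,::-1])
E
```

```text
(no output)
```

View pics/p3.png

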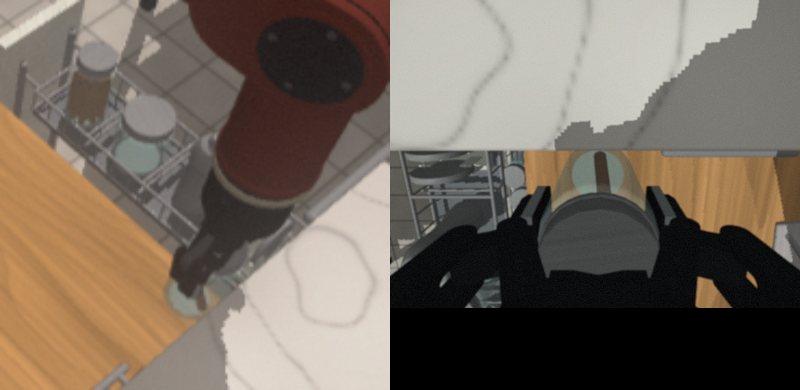

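The full jar stands upright in the front bay (left panel (93,85)), and the old jar is touching the counter. I'll continue the push.

Emit:
{"name": "carry_out", "arguments": {"deltas": [[[0.012, 0, 0], 0], [[0.025, 0, 0], 0], [[0.037, 0, 0], 0], [[0.05, 0, 0], 0], [[0.05, 0, 0], 0], [[0.05, 0, 0], 0]]}}

```text
time_s: 20.03
tool_pos: [0.7749, 0.0297, 0.1717]
tcp_rot: [1.0, 0.0, -0.002, -0.0]
wrist_force: [-11.3, 0.0, 6.6]
gripper_width: 0.0552
finger_force: 38.9
```

Emit:
{"name": "carry_out", "arguments": {"deltas": [[[0.012, 0, 0], 0], [[0.025, 0, 0], 0], [[0.037, 0, 0], 0], [[0.05, 0, 0], 0], [[0.05, 0, 0], 0], [[0.05, 0, 0], 0]]}}

```text
time_s: 20.53
tool_pos: [0.783, 0.0296, 0.1724]
tcp_rot: [1.0, -0.0, -0.001, -0.0]
wrist_force: [-9.7, 0.7, 6.8]
gripper_width: 0.0553
finger_force: 38.5
```

```bash
python3 - <<'E'
from h import *
import pickle
d={n:get_image(n) for n in("scene","top","wrist")}; pickle.dump(d,open("im3.pkl","wb")); save(d["wrist"],"w3.png")
q=read_state(); print(q["tool_pos"],q["wrist_force"],q["torque"],q["finger_force"])
w=d["wrist"]; print(w["origin"],att(w).round(3))
E
```

```text
[0.78301215 0.02959612 0.17237468] [-9.50167219  0.20251098  7.80838121] [0.01713923 2.16206465 0.02961146] 38.510794043540955
[0.85464842 0.03046698 0.31450626] [[ 0.001  0.961  0.278]
 [-1.     0.001  0.   ]
 [-0.    -0.278  0.961]]
```

Emit:
{"name": "carry_out", "arguments": {"deltas": [[[0.012, 0, 0], 0], [[0.024, 0, 0], 0], [[0.036, 0, 0], 0], [[0.042, 0, 0], 0], [[0.042, 0, 0], 0], [[0.042, 0, 0], 0]]}}

```text
time_s: 21.18
tool_pos: [0.7897, 0.0296, 0.1725]
tcp_rot: [1.0, -0.0, -0.0, -0.0]
wrist_force: [-7.0, 0.6, 6.8]
gripper_width: 0.055
finger_force: 36.1
```

Emit:
{"name": "carry_out", "arguments": {"deltas": [[[0, 0, 0], 0], [[0, 0, 0], 0], [[0, 0, 0], 0], [[0, 0, 0], 0]], "squeeze": 80}}

```text
time_s: 21.52
tool_pos: [0.7891, 0.0295, 0.1716]
tcp_rot: [1.0, -0.0, -0.001, -0.0]
wrist_force: [-7.8, -0.2, 3.6]
gripper_width: 0.0542
finger_force: 81.5
```

Emit:
{"name": "carry_out", "arguments": {"deltas": [[[-0.05, 0, 0], 0], [[-0.15, 0, 0], 0], [[-0.3, 0, 0], 0], [[-0.5, 0, 0], 0], [[-0.6, 0, -0.2], 0], [[-0.67, 0, -0.3], 0], [[-0.67, 0, -0.3], 0], [[-0.67, 0, -0.3], 0], [[-0.67, 0, -0.3], 0]]}}

```text
time_s: 22.27
tool_pos: [0.69, 0.0289, 0.2149]
tcp_rot: [1.0, -0.0, -0.0, 0.0]
wrist_force: [0.7, 0.4, -3.4]
gripper_width: 0.0545
finger_force: 82.9
```

```bash
python3 - <<'E'
from h import *
import pickle
d={n:get_image(n) for n in("scene","top","wrist")}; d["q"]=read_state(); pickle.dump(d,open("im4.pkl","wb"))
q=d["q"]; print(q["tool_pos"],q["wrist_force"],q["joint_positions"])
s,w=d["scene"],d["wrist"]
p=np.array(proj(s,q["tool_pos"])).astype(int); print(p)
x0,y0=p-65
M=np.zeros((420,800,3),np.uint8)
M[:390,:390]=cv2.resize(s["color"][y0:y0+130,x0:x0+130],(390,390),interpolation=2)
M[:400,400:800]=cv2.resize(w["color"][120:320,184:384],(400,400),interpolation=2); cv2.imwrite("pics/p4.png",M[:,:,::-1])
print(x0,y0)
E
```

```text
[0.68978156 0.02912741 0.21394944] [ 0.47211284 -0.59584944 -3.02402249] [ 0.24476411  0.47478633 -0.50428246  1.35070949  0.22653039  1.37509235
 -1.82812401]
[392 212]
327 147
```

View pics/p4.png

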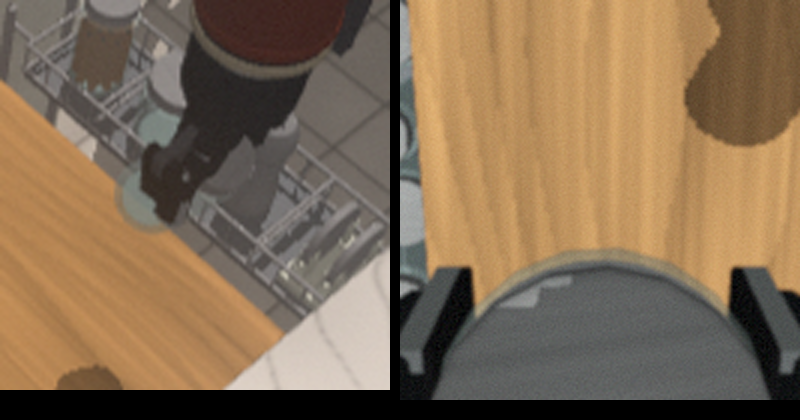

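In the left panel the base points to the table side, with its rim's left extreme at about (118,195) and bottom at about (150,231). In the right panel the lid's top faces the wrist camera, with its far rim at (600,262) and the glass just beyond it at row 250. I'll solve the tilt from these.

```bash
python3 - <<'E'
from h import *
import pickle
from scipy.optimize import least_squares
d=pickle.load(open("im4.pkl","rb")); s,w,q=d["scene"],d["wrist"],d["q"]
T=q["tool_pos"]; ph=np.linspace(0,2*np.pi,181)
def circ(p,z,r):
    th,dx,dz,h=p; a=np.array([np.sin(th),0,np.cos(th)]); e=np.array([np.cos(th),0,-np.sin(th)])
    P=T+[dx,0,.025+dz]; return [P+(z-h)*a+r*(np.cos(f)*e+np.sin(f)*np.array([0,1,0])) for f in ph]
def f(p,full=True):
    L=np.array([proj(w,x) for x in circ(p,.114,.025)]); G=np.array([proj(w,x) for x in circ(p,.096,.028)])
    B=np.array([proj(s,x) for x in circ(p,0,.028)])
    return np.array([L[:,1].min()-250.7,G[:,1].min()-244.5,B[:,0].min()-366.2,B[:,1].max()-224,(p[1])/.001,p[2]/.002,(p[3]-.080)/.002])
r=least_squares(f,[.6,0,0,.08],x_scale=[.1,.001,.001,.001]); print(np.degrees(r.x[0]),r.x[1:],r.fun.round(2))
for deg in (25,30,35,40): print(deg,f([np.radians(deg),0,0,.08]).round(1))
E
```

```text
23.497288918967197 [-0.00372197  0.00693351  0.07957728] [ 0.93 -2.44 -1.13  0.76 -3.72  3.47 -0.21]
25 [-23.7 -21.4  -1.    2.8   0.    0.    0. ]
30 [-32.6 -24.4  -2.4   0.4   0.    0.    0. ]
35 [-40.3 -26.5  -3.7  -2.1   0.    0.    0. ]
40 [-46.7 -27.9  -4.9  -4.7   0.    0.    0. ]
```

Emit:
{"name": "carry_out", "arguments": {"deltas": [[[-0.05, 0.04, 0], -0.03], [[-0.15, 0.12, 0], -0.065], [[-0.3, 0.24, -0.1], -0.1], [[-0.45, 0.36, -0.2], -0.14], [[-0.58, 0.48, -0.2], -0.18], [[-0.68, 0.56, -0.2], -0.22], [[-0.733, 0.6, -0.2], -0.255], [[-0.733, 0.6, -0.2], -0.29], [[-0.733, 0.6, -0.2], -0.3333], [[-0.733, 0.6, -0.2], -0.3333]]}}

```text
time_s: 23.25
tool_pos: [0.5798, -0.061, 0.2449]
tcp_rot: [0.865, 0.502, -0.0, -0.0]
wrist_force: [-0.4, -0.1, -2.0]
gripper_width: 0.0549
finger_force: 82.9
```

```bash
cat > snap.py <<'E'
from h import *
import pickle,sys
d={n:get_image(n) for n in("scene","top","wrist")}; d["q"]=read_state(); pickle.dump(d,open(sys.argv[1]+".pkl","wb"))
print(d["q"]["tool_pos"],R.from_quat(d["q"]["tcp_rot"]).as_matrix()[:2,0],d["q"]["joint_positions"][6])
E
python3 snap.py v60
```

```text
[ 0.57995271 -0.06051953  0.24503477] [0.50368622 0.86388666] -0.6235159750174015
```

Emit:
{"name": "carry_out", "arguments": {"deltas": [[[0, 0, 0], -0.037], [[0, 0, 0], -0.074], [[0, 0, 0], -0.111], [[0, 0, 0], -0.148], [[0, 0, 0], -0.185], [[0, 0, 0], -0.222], [[0, 0, 0], -0.259], [[0, 0, 0], -0.296], [[0, 0, 0], -0.3333], [[0, 0, 0], -0.3333]]}}

```text
time_s: 24.23
tool_pos: [0.58, -0.0605, 0.2453]
tcp_rot: [0.499, 0.867, 0.0, -0.0]
wrist_force: [1.1, 0.5, -2.9]
gripper_width: 0.0544
finger_force: 82.9
```

```bash
python3 snap.py v120
```

```text
[ 0.57992406 -0.0605696   0.2454293 ] [-0.49473496  0.86904384] 0.38577797124482993
```

Emit:
{"name": "carry_out", "arguments": {"deltas": [[[0, 0, 0], -0.037], [[0, 0, 0], -0.074], [[0, 0, 0], -0.111], [[0, 0, 0], -0.148], [[0, 0, 0], -0.185], [[0, 0, 0], -0.222], [[0, 0, 0], -0.259], [[0, 0, 0], -0.296], [[0, 0, 0], -0.3333], [[0, 0, 0], -0.3333]]}}

```text
time_s: 25.22
tool_pos: [0.5799, -0.0607, 0.2454]
tcp_rot: [-0.0, 1.0, 0.0, -0.0]
wrist_force: [-0.8, -0.1, -3.7]
gripper_width: 0.0547
finger_force: 82.9
```

```bash
python3 snap.py v180; python3 - <<'E'
from h import *
import pickle
M=np.zeros((540,800,3),np.uint8)
for i,n in enumerate(["v60","v120","v180"]):
    d=pickle.load(open(n+".pkl","rb")); 
    for j,c in enumerate(["scene","top"]):
        im=d[c]; p=np.array(proj(im,d["q"]["tool_pos"]+[0,0,.02])).astype(int); x0,y0=np.clip(p-44,0,None); print(n,c,x0,y0)
        M[270*j:270*j+264,266*i:266*i+264]=cv2.resize(im["color"][y0:y0+88,x0:x0+88],(264,264),interpolation=2)
cv2.imwrite("pics/p5.png",M[:,:,::-1])
E
```

```text
[ 0.5798888  -0.06065942  0.24553632] [-0.99997792  0.00664533] 1.3812373801466784
v60 scene 283 143
v60 top 218 93
v120 scene 283 143
v120 top 218 93
v180 scene 283 143
v180 top 218 93
```

View pics/p5.png

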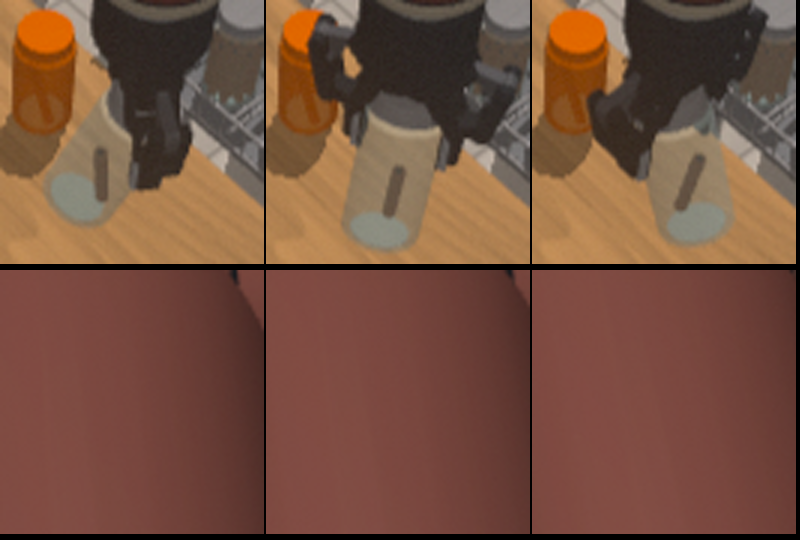

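The scene crops (top row) show the tilted jar at three spins. The teal base ellipse is centred at about (78,198), (116,230) and (165,224) in its cells; the top view only shows the arm. I'll triangulate the base centre in the tool frame.

```bash
cat > t.py <<'E'
from h import *
import pickle
obs=[("v60",(283+78/3,143+198/3)),("v120",(283+116/3,143+230/3)),("v180",(283+165/3,143+224/3)),("im4",(327+50,147+200/3))]
def tool(n,u,v):
    d=pickle.load(open(n+".pkl","rb")); q=d["q"]; Rt=R.from_quat(q["tcp_rot"]).as_matrix()
    o,r=ray(d["scene"],u-.3,v-.3); return Rt.T@(o-q["tool_pos"]),Rt.T@r
for sel in ([0,1,2],[0,1,2,3],[0,2],[0,1],[0,3]):
    x,e=tri([tool(obs[i][0],*obs[i][1]) for i in sel]); print(sel,(x*1000).round(1),np.round(np.array(e)*1000,1),"tilt", [round(np.degrees(np.arctan2(-x[0],x[2]+k)),1) for k in (.023,.026,.029)], "len",np.hypot(x[0],x[2]+.026))
E
python3 t.py
python3 - <<'E'
from h import *
import pickle
# teal mask centroid of base in each scene view
for n,x0,y0 in [("v60",283,143),("v120",283,143),("v180",283,143),("im4",327,147)]:
    d=pickle.load(open(""+n+".pkl","rb")); c=d["scene"]["color"]; h=cv2.cvtColor(c,cv2.COLOR_RGB2HSV)
    m=cv2.inRange(h,(55,15,90),(105,110,230)); m[:y0]=0; m[y0+88:]=0; m[:,:x0]=0; m[:,x0+88:]=0
    cs,_=cv2.findContours(m,cv2.RETR_EXTERNAL,cv2.CHAIN_APPROX_NONE)
    for k in sorted(cs,key=cv2.contourArea)[-3:]:
        if len(k)>8: print(n,cv2.contourArea(k),np.round(cv2.fitEllipse(k)[0],1),np.round(cv2.fitEllipse(k)[1],1))
E
```

```text
[0, 1, 2] [-37.3   1.6  46.4] [0.6 1.5 1.6] tilt [np.float64(28.3), np.float64(27.3), np.float64(26.3)] len 0.08140380392963817
[0, 1, 2, 3] [-36.7   0.8  46.3] [0.3 1.9 1.9 2.6] tilt [np.float64(27.9), np.float64(26.9), np.float64(26.0)] len 0.08109487539276922
[0, 2] [-37.7   0.9  47. ] [0.8 0.8] tilt [np.float64(28.3), np.float64(27.3), np.float64(26.4)] len 0.08212399648332235
[0, 1] [-37.6   2.9  43.6] [0.1 0.1] tilt [np.float64(29.5), np.float64(28.4), np.float64(27.4)] len 0.0791502858138259
[0, 3] [-36.4  -2.4  49.7] [1. 1.] tilt [np.float64(26.6), np.float64(25.7), np.float64(24.8)] len 0.0839894285776095
im4 82.0 [379.7 189.1] [10.  11.5]
```

Tilt is about 27°; I want 35°. I'll go back to the counter edge and push about 7 mm deeper.

Emit:
{"name": "carry_out", "arguments": {"deltas": [[[0, 0, 0], 0.037], [[0, 0, 0], 0.074], [[0, 0, 0], 0.111], [[0, 0, 0], 0.148], [[0, 0, 0], 0.185], [[0, 0, 0], 0.222], [[0, 0, 0], 0.259], [[0, 0, 0], 0.296], [[0, 0, 0], 0.3333]]}}

```text
time_s: 26.12
tool_pos: [0.5799, -0.0605, 0.2456]
tcp_rot: [0.505, 0.863, 0.0, 0.0]
wrist_force: [0.8, -1.0, -2.4]
gripper_width: 0.0545
finger_force: 82.8
```

Emit:
{"name": "carry_out", "arguments": {"deltas": [[[0, 0, 0], 0.037], [[0, 0, 0], 0.074], [[0, 0, 0], 0.111], [[0, 0, 0], 0.148], [[0, 0, 0], 0.185], [[0, 0, 0], 0.222], [[0, 0, 0], 0.259], [[0, 0, 0], 0.296], [[0, 0, 0], 0.3333]]}}

```text
time_s: 26.87
tool_pos: [0.5799, -0.0604, 0.2457]
tcp_rot: [0.869, 0.495, 0.0, 0.0]
wrist_force: [-0.4, -0.4, -2.6]
gripper_width: 0.0548
finger_force: 82.8
```

Emit:
{"name": "carry_out", "arguments": {"deltas": [[[0, 0, 0], 0.037], [[0, 0, 0], 0.074], [[0, 0, 0], 0.111], [[0, 0, 0], 0.148], [[0, 0, 0], 0.185], [[0, 0, 0], 0.222], [[0, 0, 0], 0.259], [[0, 0, 0], 0.296], [[0, 0, 0], 0.3333], [[0, 0, 0], 0.3333]]}}

```text
time_s: 27.7
tool_pos: [0.58, -0.0604, 0.2457]
tcp_rot: [1.0, -0.005, 0.0, 0.0]
wrist_force: [0.8, 0.1, -2.1]
gripper_width: 0.0548
finger_force: 82.8
```

Emit:
{"name": "carry_out", "arguments": {"deltas": [[[0.1, -0.06, 0], 0], [[0.28, -0.17, 0], 0], [[0.46, -0.28, 0], 0], [[0.64, -0.4, 0.1], 0], [[0.82, -0.5, 0.2], 0], [[0.94, -0.58, 0.32], 0], [[1, -0.6, 0.44], 0], [[1, -0.6, 0.5], 0], [[1, -0.6, 0.5], 0], [[1, -0.6, 0.5], 0]]}}

```text
time_s: 28.53
tool_pos: [0.7294, 0.0285, 0.1706]
tcp_rot: [1.0, -0.0, -0.0, 0.0]
wrist_force: [0.1, 0.3, -2.0]
gripper_width: 0.0546
finger_force: 82.9
```

Emit:
{"name": "carry_out", "arguments": {"deltas": [[[0.08, 0, 0], 0], [[0.16, 0, 0], 0], [[0.23, 0, 0], 0], [[0.28, 0, 0], 0], [[0.32, 0, 0], 0], [[0.35, 0, 0], 0], [[0.37, 0, 0], 0], [[0.39, 0, 0], 0], [[0.4, 0, 0], 0], [[0.4, 0, 0], 0]], "squeeze": 20}}

```text
time_s: 29.37
tool_pos: [0.7888, 0.029, 0.1712]
tcp_rot: [1.0, -0.0, -0.001, 0.0]
wrist_force: [-7.4, -1.6, 2.7]
gripper_width: 0.0545
finger_force: 83.2
```

Emit:
{"name": "carry_out", "arguments": {"deltas": [[[0.008, 0, 0], 0], [[0.016, 0, 0], 0], [[0.024, 0, 0], 0], [[0.032, 0, 0], 0], [[0.04, 0, 0], 0], [[0.048, 0, 0], 0], [[0.052, 0, 0], 0], [[0.052, 0, 0], 0]]}}

```text
time_s: 30.03
tool_pos: [0.7955, 0.029, 0.171]
tcp_rot: [1.0, -0.0, -0.002, 0.0]
wrist_force: [-11.8, -1.6, 3.6]
gripper_width: 0.0544
finger_force: 80.0
```

Emit:
{"name": "carry_out", "arguments": {"deltas": [[[0, 0, 0], 0], [[0, 0, 0], 0], [[0, 0, 0], 0]], "squeeze": 80}}

```text
time_s: 30.28
tool_pos: [0.7955, 0.0289, 0.1711]
tcp_rot: [1.0, -0.0, -0.002, 0.0]
wrist_force: [-12.9, -1.1, 3.7]
gripper_width: 0.0546
finger_force: 79.9
```

Emit:
{"name": "carry_out", "arguments": {"deltas": [[[-0.05, 0, 0], 0], [[-0.15, 0, 0], 0], [[-0.3, 0, 0], 0], [[-0.45, 0, -0.1], 0], [[-0.6, 0, -0.2], 0], [[-0.75, 0.1, -0.3], 0], [[-0.9, 0.2, -0.4], 0], [[-1, 0.3, -0.5], 0], [[-1, 0.3, -0.5], 0]]}}

```text
time_s: 31.03
tool_pos: [0.6468, -0.0197, 0.2501]
tcp_rot: [1.0, -0.002, 0.002, 0.002]
wrist_force: [1.3, -0.8, -1.9]
gripper_width: 0.0549
finger_force: 80.8
```

Emit:
{"name": "carry_out", "arguments": {"deltas": [[[-0.05, 0.03, 0], -0.037], [[-0.15, 0.09, 0], -0.074], [[-0.26, 0.15, 0], -0.111], [[-0.34, 0.21, 0], -0.148], [[-0.4, 0.26, 0], -0.185], [[-0.447, 0.3, 0], -0.222], [[-0.447, 0.3, 0], -0.259], [[-0.447, 0.3, 0], -0.296], [[-0.447, 0.3, 0], -0.3333], [[-0.447, 0.3, 0], -0.3333]]}}

```text
time_s: 31.87
tool_pos: [0.5806, -0.0605, 0.2457]
tcp_rot: [0.865, 0.502, 0.0, 0.0]
wrist_force: [-0.4, -0.2, -2.2]
gripper_width: 0.0545
finger_force: 80.8
```

```bash
python3 snap.py w60
```

```text
[ 0.58064499 -0.06049775  0.24561933] [0.50380172 0.86381932] -0.6310273755767859
```

Emit:
{"name": "carry_out", "arguments": {"deltas": [[[0, 0, 0], -0.037], [[0, 0, 0], -0.074], [[0, 0, 0], -0.111], [[0, 0, 0], -0.148], [[0, 0, 0], -0.185], [[0, 0, 0], -0.222], [[0, 0, 0], -0.259], [[0, 0, 0], -0.296], [[0, 0, 0], -0.3333], [[0, 0, 0], -0.3333]]}}

```text
time_s: 32.85
tool_pos: [0.5806, -0.0606, 0.2455]
tcp_rot: [0.499, 0.867, 0.0, -0.0]
wrist_force: [-0.2, -0.3, -3.0]
gripper_width: 0.0545
finger_force: 80.8
```

```bash
python3 snap.py w120; python3 - <<'E'
from h import *
import pickle
# calibrate a base mask: print HSV along the base ellipse in v60 and the wood beside it
for n,u,v in [("v60",309,209),("v120",321,219),("v180",338,217)]:
    c=pickle.load(open(n+".pkl","rb"))["scene"]["color"]; h=cv2.cvtColor(c,cv2.COLOR_RGB2HSV)
    print(n,h[v,u-16:u+17:2].tolist())
E
```

```text
[ 0.58060919 -0.06063384  0.24556235] [-0.49468112  0.86907455] 0.3757212503723632
v60 [[16, 143, 178], [15, 140, 184], [15, 138, 185], [17, 89, 143], [28, 28, 136], [34, 26, 139], [32, 24, 138], [34, 29, 140], [32, 26, 138], [34, 28, 138], [32, 24, 140], [18, 57, 112], [14, 88, 96], [16, 89, 138], [17, 87, 138], [16, 90, 133], [15, 133, 176]]
v120 [[15, 139, 181], [15, 141, 179], [16, 92, 144], [19, 47, 137], [30, 24, 140], [36, 27, 141], [34, 27, 142], [26, 25, 142], [34, 25, 143], [30, 20, 141], [33, 22, 141], [33, 22, 139], [28, 29, 139], [17, 85, 147], [17, 92, 138], [15, 137, 173], [15, 141, 174]]
v180 [[15, 136, 178], [15, 113, 154], [16, 91, 143], [24, 36, 136], [32, 24, 137], [33, 23, 136], [30, 23, 136], [35, 24, 139], [30, 21, 136], [33, 22, 140], [35, 24, 141], [30, 20, 141], [32, 24, 139], [17, 80, 150], [16, 125, 169], [15, 134, 171], [15, 136, 182]]
```

Emit:
{"name": "carry_out", "arguments": {"deltas": [[[0, 0, 0], -0.037], [[0, 0, 0], -0.074], [[0, 0, 0], -0.111], [[0, 0, 0], -0.148], [[0, 0, 0], -0.185], [[0, 0, 0], -0.222], [[0, 0, 0], -0.259], [[0, 0, 0], -0.296], [[0, 0, 0], -0.3333], [[0, 0, 0], -0.3333]]}}

```text
time_s: 33.83
tool_pos: [0.5806, -0.0607, 0.2455]
tcp_rot: [-0.0, 1.0, 0.0, -0.0]
wrist_force: [0.1, 0.1, -3.1]
gripper_width: 0.0548
finger_force: 80.8
```

```bash
python3 snap.py w180; cat > b.py <<'E'
from h import *
import pickle
def base(n):
    d=pickle.load(open(n+".pkl","rb")); s=d["scene"]; h=cv2.cvtColor(s["color"],cv2.COLOR_RGB2HSV)
    m=cv2.inRange(h,(20,10,115),(70,60,165)); k=np.zeros_like(m); p=np.array(proj(s,d["q"]["tool_pos"])).astype(int); k[p[1]:p[1]+55,p[0]-50:p[0]+50]=1; m=m*k
    m=cv2.morphologyEx(m,cv2.MORPH_OPEN,np.ones((3,3),np.uint8))
    c=max(cv2.findContours(m,cv2.RETR_EXTERNAL,cv2.CHAIN_APPROX_NONE)[0],key=cv2.contourArea)
    e=cv2.fitEllipse(cv2.convexHull(c)); Rt=R.from_quat(d["q"]["tcp_rot"]).as_matrix(); o,r=ray(s,*e[0])
    print(n,cv2.contourArea(c),np.round(e[0],1),np.round(e[1],1),round(e[2]))
    return Rt.T@(o-d["q"]["tool_pos"]),Rt.T@r
for g in (["v60","v120","v180"],["w60","w120","w180"]):
    rs=[base(n) for n in g]
    for sel in ([0,1,2],[0,2],[0,1]):
        x,e=tri([rs[i] for i in sel]); print(sel,(x*1000).round(1),np.round(np.array(e)*1000,1),[round(np.degrees(np.arctan2(-x[0],x[2]+k)),1) for k in (.023,.026,.029)],np.hypot(x[0],x[2]+.026).round(4))
E
python3 b.py
```

```text
[ 0.58062122 -0.06066478  0.24555426] [-0.99997776  0.00666965] 1.3662090083673184
v60 173.0 [307.9 208.1] [13.1 19.1] 130
v120 139.0 [320.4 219.3] [10.8 18.6] 102
v180 160.5 [337.6 216.7] [12.3 18.6] 76
[0, 1, 2] [-38.4   0.6  44. ] [0.4 0.4 0.3] [np.float64(29.8), np.float64(28.7), np.float64(27.7)] 0.0798
[0, 2] [-38.5   0.4  44.2] [0.2 0.2] [np.float64(29.8), np.float64(28.7), np.float64(27.7)] 0.08
[0, 1] [-38.8   1.2  43. ] [0.1 0.1] [np.float64(30.5), np.float64(29.4), np.float64(28.4)] 0.0791
w60 165.0 [305.3 207.7] [12.5 18.6] 135
w120 134.0 [319.8 221.1] [ 9.9 19.1] 104
w180 159.0 [340.5 218.1] [11.5 19.7] 73
[0, 1, 2] [-45.4   0.9  40.3] [0.  0.4 0.3] [np.float64(35.6), np.float64(34.4), np.float64(33.2)] 0.0803
[0, 2] [-45.5   0.9  40.5] [0.1 0.1] [np.float64(35.6), np.float64(34.3), np.float64(33.2)] 0.0806
[0, 1] [-45.3   1.1  39.9] [0.1 0.1] [np.float64(35.8), np.float64(34.5), np.float64(33.3)] 0.08
```

Tilt is now about 34.5–35° (two independent estimates agree). Next I'll move to the hold pose in front of the lens.

Emit:
{"name": "carry_out", "arguments": {"deltas": [[[0.01, -0.04, 0], 0], [[0.03, -0.13, 0], 0], [[0.06, -0.26, 0], 0], [[0.09, -0.4, 0], 0], [[0.125, -0.54, 0], 0], [[0.155, -0.67, 0], 0], [[0.18, -0.78, 0], 0], [[0.195, -0.84, 0], 0], [[0.2, -0.867, 0], 0]]}}

```text
time_s: 34.73
tool_pos: [0.5499, -0.1928, 0.2454]
tcp_rot: [0.003, 1.0, -0.0, -0.0]
wrist_force: [-0.4, 0.2, -1.8]
gripper_width: 0.0545
finger_force: 80.8
```

Emit:
{"name": "carry_out", "arguments": {"deltas": [[[0.03, -0.06, 0], -0.007], [[0.07, -0.17, 0], -0.014], [[0.11, -0.28, 0], -0.02], [[0.15, -0.38, -0.007], -0.028], [[0.17, -0.45, -0.007], -0.028], [[0.179, -0.481, -0.007], -0.028], [[0.179, -0.481, -0.007], -0.028], [[0.179, -0.481, -0.007], -0.028], [[0.179, -0.481, -0.007], -0.028]]}}

```text
time_s: 35.48
tool_pos: [0.5242, -0.2613, 0.2467]
tcp_rot: [-0.044, 0.999, 0.0, 0.0]
wrist_force: [0.2, -0.4, -1.9]
gripper_width: 0.0541
finger_force: 80.8
```

```bash
python3 snap.py f1; cat > f.py <<'E'
from h import *
import pickle,sys
d=pickle.load(open(sys.argv[1]+".pkl","rb")); q=d["q"]; Rt=R.from_quat(q["tcp_rot"]).as_matrix()
L=np.array([.6362,-.2524,.108]); y=np.radians(4.6); los=np.array([-np.sin(np.radians(35))*np.cos(y),-np.sin(np.radians(35))*np.sin(y),np.cos(np.radians(35))])
B=q["tool_pos"]+Rt@[-.0454,.0009,.0403]; v=B-L
print("base",B.round(4),"along",v@los,"off",(v-los*(v@los)).round(4),"tool err",(Rt.T@(L+.12*los-B)/.15).round(4))
s=d["scene"]; print("base proj",proj(s,B)); h=cv2.cvtColor(s["color"],cv2.COLOR_RGB2HSV)
m=cv2.inRange(h,(20,5,100),(110,60,170)); u,w=np.array(proj(s,B)).astype(int); mm=np.zeros_like(m); mm[w-16:w+17,u-20:u+21]=m[w-16:w+17,u-20:u+21]
mm=cv2.morphologyEx(mm,cv2.MORPH_OPEN,np.ones((3,3),np.uint8))
for c in cv2.findContours(mm,0,1)[0]:
    if len(c)>6: print(cv2.contourArea(c),cv2.fitEllipse(cv2.convexHull(c)))
print(q["wrist_force"],q["finger_force"],np.abs(q["dq"]).max(),q["joint_positions"])
E
python3 f.py f1
```

```text
[ 0.52403908 -0.26179424  0.24669721] [-0.9960857  -0.08839259] 1.8349760929862127
base [ 0.5692 -0.2569  0.2064] along 0.1191276700304144 off [0.0011 0.001  0.0008] tool err [ 0.0112 -0.006   0.0007]
base proj [250.59878709 251.96080167]
183.5 ((250.7418975830078, 252.18995666503906), (12.005472183227539, 21.36399269104004), 62.59605407714844)
[-0.09026215 -0.13280676 -3.21563263] 80.8113706111908 0.004870836994906784 [ 1.16820679  0.33416232 -0.96740568  1.56671251  0.27803779  1.38737766
  1.83497609]
```

The base ellipse is observed within 0.3 px of where I predicted it. One last trim, let it settle, then hand in.

Emit:
{"name": "carry_out", "arguments": {"deltas": [[[0.011, -0.006, 0], 0], [[0.011, -0.006, 0], 0], [[0.011, -0.006, 0], 0], [[0.011, -0.006, 0], 0], [[0.011, -0.006, 0], 0], [[0.011, -0.006, 0], 0], [[0.011, -0.006, 0], 0], [[0.011, -0.006, 0], 0]]}}

```text
time_s: 36.3
tool_pos: [0.5221, -0.2638, 0.2466]
tcp_rot: [-0.044, 0.999, 0.0, -0.0]
wrist_force: [0.3, 0.8, -1.8]
gripper_width: 0.0546
finger_force: 80.8
```

```bash
python3 snap.py f2; python3 f.py f2; python3 -c "
from plant import *
print(close_job())"
```

```text
[ 0.52207824 -0.26384786  0.24661242] [-0.99619547 -0.08714695] 1.8393159767160643
base [ 0.5672 -0.259   0.2063] along 0.12027019401726416 off [-0.0002 -0.0011 -0.0002] tool err [-0.003   0.0069  0.0001]
base proj [249.17473444 251.91674856]
179.5 ((249.0336456298828, 252.1580352783203), (12.259567260742188, 20.53095817565918), 63.43101119995117)
[ 0.01817551  0.03771936 -2.4961226 ] 80.8110773563385 0.0012505319503434832 [ 1.17353828  0.33202424 -0.96687917  1.56874775  0.27634635  1.38660321
  1.83931598]
the job is handed in; nothing more can be done
None
```

The full jar stands upright in the front bay and the used-up jar is held still, base about 12 cm from the phone's front camera, about 1 mm off centre and about 35° tilted to match; I handed the job in at about 36 s.

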